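Hang the long doming punch and stand it in its socket

ROBOT

A 6-joint arm with a two-finger parallel gripper is mounted at the origin on the work surface. World frame = base frame: x ahead of the robot, y to its left, z up, the work surface at z = 0. Lengths are in mm, angles in rad, forces in N, time in s.
With the tool pointing down it reaches from about 325 to 900 mm from the base axis. Payload 6.1 kg.
Tool frame: the origin (TCP) lies at the very end of the fingers, on their centre line; the grasp point (between the pads) lies 19 mm behind it; z points along the fingers, y is the line along which they close (so a half turn about z gives the same grasp; the last joint's range is limited). The gripper opens to 85 mm and grips with 20 to 120 N. Pads are 22 mm wide; open, the fingers measure 114 mm over their backs; the gripper's body (76 mm by 85 mm) begins 54 mm behind the grasp point. The pads swing forward as they close: fully open they stand 13 mm farther back than shut.
Start: joints at [-1.388, 0.22, 1.526, -0, 1.395, -0.126], TCP at [189.94, -595.431, 231.3] pointing down, gripper open.
Joint ranges: [-2.98, 2.98], [-0.91, 2.08], [0.09, 2.57], [-1.24, 4.39], [0.2, 2.65], [-2.68, 2.68]. Speed limits (rad/s): [2.57, 2.57, 3.01, 3.14, 3.14, 3.14].

INTERFACE

Orientations are given as a unit quaternion [x, y, z, w].
In Python, from rig import sensors, optics, robot gives the robot as it stands.
- The arm moves only by the tool servo_tool, never from a script. Its arguments are lists of equal length, an entry for each row: "claw": the finger opening in mm, from 0 to 85.4; "dp": the shift along the tool's x, y, z in mm, a list of three; "dr": the turn, a rotation vector about the tool's x, y, z in degrees, a list of three. In form: {"claw": [claw, ...], "dp": [[x, y, z], ...], "dr": [[rx, ry, rz], ...]}. A call has 1 to 20 rows; each row shifts and turns the commanded pose from where the row before left it, along the tool's axes as they then stand; what a row does not reach is not made up. A row lasts 1/8 s, in which the tool goes at most 62.5 mm and 10.7 degrees, less where a joint would pass 70% of its speed; a pose out of reach is approached as far as the arm can. A call is refused whole if a number of a shift passes 62.5 or a number of a turn 10.7, either way. A call with a gripper value outside its range is refused whole. The fingers move at their own pace and stop on an object; "force" is the grip in N (left out, the last holds). Time passes only in rows, so rows that do not move let the fingers close. It gives the time, the measured TCP pose, the force, the opening and the grip force at its end, in the units of the state.
- sensors.observe(): the state, without advancing time (a new reading comes with each control period).
- optics.capture(name): name is "scene" or "top" or "wrist"; returns (picture, depth): 384x512x3 uint8, red, green, blue; 384x512 float32, mm along the optical axis (not along the pixel's ray), 0 where there is no reading.
- optics.get_calibration(name): a dict with "mtx" (3x3 intrinsics, pixels), "origin" and "orientation" of the camera in the world. Camera axes: x right, y up, looking along -z (the intrinsics and any distortion apply to the point x, -y, -z); pixel columns grow to the right and rows downward; lengths in mm; the calibration is good to about 2 mm. A picture is of the moment at which its call begins: read the wrist's pose just before it. get_calibration takes no time and is no camera call; for the wrist camera it gives the pose at the moment of the call.
- robot.job_done(): hands the job in; it is judged then, once.
The state is a dict: "time_s": time; "joint_positions": joint angles; "joint_velocities": joint speeds; "tau": joint torques, N m; "tcp_pos": TCP position; "ee_rot": TCP orientation; "force": force on the tool from outside, world axes, zero at the start; "ft_torque": the same for the moment, N m; "width": finger opening in mm; "grip_force": force on a finger pad.
Only numpy, scipy, OpenCV 4.12 (cv2) and the standard library are available. Lean on these libraries where they do the work, as an engineer would, in place of code of your own. Each camera call takes 0.05 s, during which the arm holds its last target. There are 200 camera calls.

TASK

Pick up the long doming punch by its ball, lift it clear and loosen your grip just enough that the shank swings down and hangs below the ball, then tighten again. Lower the hanging punch foot first to the bottom of the flared steel socket before letting go, and leave it standing there with the ball on top; leave the short punch where it lies.

Things in the scene. Friction and masses are not known exactly. Their poses are not given: they have to be found in the camera images.
- punch_ball (a point): Centre of the steel ball (32 mm diameter) ending the long doming punch (all steel, 0.7 kg): grasp here, across the shank. +x: from foot to ball. It starts level, 41 mm above the bench, the ball overhanging its rest by 25 mm on the robot's side. It stays level when gripped with 110 N, swings down as it eases to 80-40 N, hangs plumb within a few degrees at 10 to 20 N and slips out below about 7 N.
- punch_foot (a point): Centre of the flat foot of the long punch, 190 mm from the ball's centre, axes as there. Round shank, 22 mm diameter; centre of mass 77 mm from the ball's centre. The shank starts in the groove of a fixed softwood rest (130 x 60 mm, 40 mm high; groove 26 mm wide, 10 mm deep, open above). Turning, the ball can creep down the fingers: let the tips reach 27 mm below its centre.
- socket_mouth (a point): Centre of the top of the upright steel socket, fixed to the bench: a flared square mouth, 76 mm wide at the top (100 mm above the bench), narrows to a square tube 40 mm wide inside (from 70 mm down to its floor 8 mm above the bench); base plate 110 x 110 x 8 mm. z is up, x and y along its sides. The punch standing in it has its ball centre about 198 mm above the bench, leaning up to 17 degrees.
- short_ball (a point): Centre of the ball (20 mm diameter) of the short doming punch, a bystander: shank 12 mm in diameter, foot 100 mm from the ball's centre. It lies on a rest like the long one's, 36 mm above the bench; +x runs from foot to ball.
Things that resemble listed ones, but are neither listed nor needed, are in the scene too. What is shaped like the part that bears punch_ball but pink or red is not meant.

How it is judged (in metres and radians):
On the way, in this order (a step that is already met when the one before it is completed fails the run):
1. the long punch hangs below its ball, within 20 degrees of vertical, its foot at least 30 mm above the bench (angle between punch_ball's own x axis and vertical below 0.35 rad and height (world z) of punch_foot above 0.03 m), for 0.2 s.
2. still held, its foot is lowered to within 30 mm of the socket's floor (horizontal distance between punch_foot and socket_mouth below 0.025 m and height (world z) of punch_foot below 0.038 m and contact force between punch and the fingers above 1 N), for 0.05 s.
At the end, for the whole second after the job is handed in: The long punch stands at rest and released in the steel socket: its foot within 25 mm (horizontally) of the socket's centre and lower than 25 mm above the bench, ball on top, leaning less than 23 degrees (horizontal distance between punch_foot and socket_mouth below 0.025 m and height (world z) of punch_foot below 0.025 m and angle between punch_ball's own x axis and vertical below 0.4 rad and linear speed of punch below 0.05 m/s); the robot touches nothing.
It fails at once if the short punch is moved by more than 30 mm (distance of short_ball from where it was at the start of the episode above 0.03 m).
It also fails if it takes over 53 s, if anything falls off the work surface, if the arm or the gripper's body presses on something with over 40 N, if the wrist force passes 120 N, or if a joint passes its speed limit or range.

## Working session

There is one attempt and no reset: what is moved stays moved. The work goes in short steps, Python scripts to look and compute and a tool call to move; the robot and the scene stay as the last step left them, time stands still between calls to the robot, and variables do not carry over. Pictures are saved under pics/ and viewed, at most 10 in all, crops included, and the job is handed in when it is done.

Besides the shell and the picture viewer there is one more tool, called after "Call:" as a command line: name --argument value ..., lists and objects as JSON in quotes. servo_tool: Moves the arm, as the interface text tells. Its arguments: {"type":"object","properties":{"claw":{"type":"array"},"dp":{"type":"array"},"dr":{"type":"array"},"force":{"type":"number"}},"required":["claw","dp","dr"]}

```bash
mkdir -p pics; cat > h.py <<'E'
import numpy as np, cv2
from scipy.spatial.transform import Rotation as R
from rig import sensors, optics, robot
def cal(n):
    c=optics.get_calibration(n); return np.array(c["mtx"]),np.array(c["origin"]),R.from_quat(c["orientation"]).as_matrix(),c
def cloud(n,d,c=None):
    K,o,Q,_=c or cal(n); v,u=np.mgrid[:384,:512]
    P=np.stack([(u-K[0,2])/K[0,0]*d,-(v-K[1,2])/K[1,1]*d,-d],-1)
    return P@Q.T+o
E
python3 - <<'E'
from h import *
for n in ("top","scene"):
    c=cal(n); print(c[3]); p,d=optics.capture(n); np.savez(f"{n}.npz",p=p,d=d)
    cv2.imwrite(f"pics/{n}.png",cv2.resize(p[...,::-1],(800,600),interpolation=cv2.INTER_CUBIC))
s=sensors.observe(); print(s)
E
```

```text
{'mtx': array([[451.62114413,   0.        , 258.74229232],
       [  0.        , 451.62114413, 185.79177875],
       [  0.        ,   0.        ,   1.        ]]), 'origin': array([ 371.48507938,   12.88298875, 1002.65613217]), 'orientation': array([-0.0628594 ,  0.0503337 ,  0.70639237, -0.70322474])}
{'mtx': array([[420.74942514,   0.        , 254.4716131 ],
       [  0.        , 420.74942514, 197.70592678],
       [  0.        ,   0.        ,   1.        ]]), 'origin': array([1194.95771384,   98.70316703,  727.68132884]), 'orientation': array([0.26939858, 0.30344253, 0.68237474, 0.60803927])}
{'time_s': 0.1, 'joint_positions': array([-1.38813597e+00,  2.21164060e-01,  1.52752875e+00, -1.14515966e-05,
        1.39467946e+00, -1.26091119e-01]), 'joint_velocities': array([ 0.0005952 , -0.00125896, -0.00242186,  0.00171955,  0.00180233,
        0.00029984]), 'tau': array([ 1.00260135e-03, -4.98242140e+01, -3.90547013e+01, -7.98062092e-05,
        5.62084490e-03,  1.15069810e-05]), 'tcp_pos': array([ 189.81499716, -594.89775454,  230.28125927]), 'ee_rot': array([ 9.88107165e-01,  1.53764229e-01, -3.07986554e-05, -8.89294452e-04]), 'force': array([ 0.01742163,  0.32257997, -0.32404054]), 'ft_torque': array([ 0.00733978, -0.01636482, -0.00057628]), 'grip_force': 0.0, 'width': 85.27450655905643}
```

View pics/top.png

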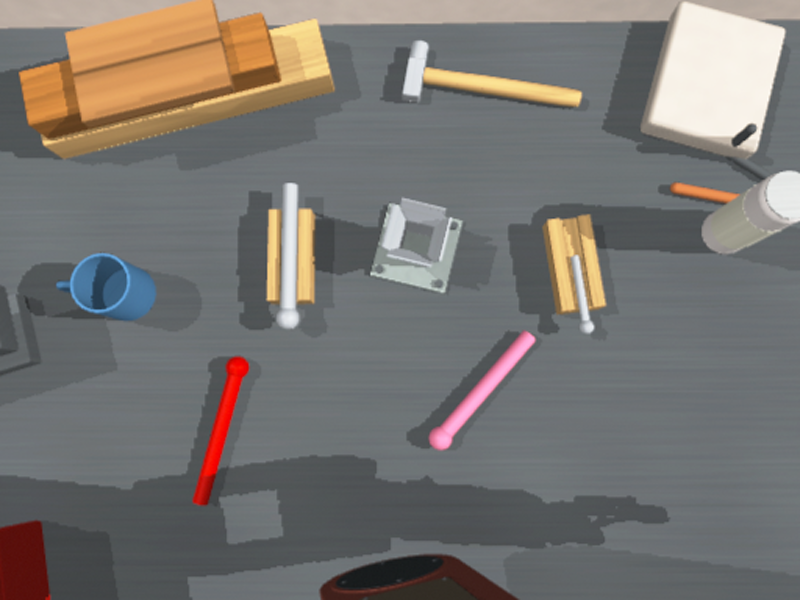

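View pics/scene.png

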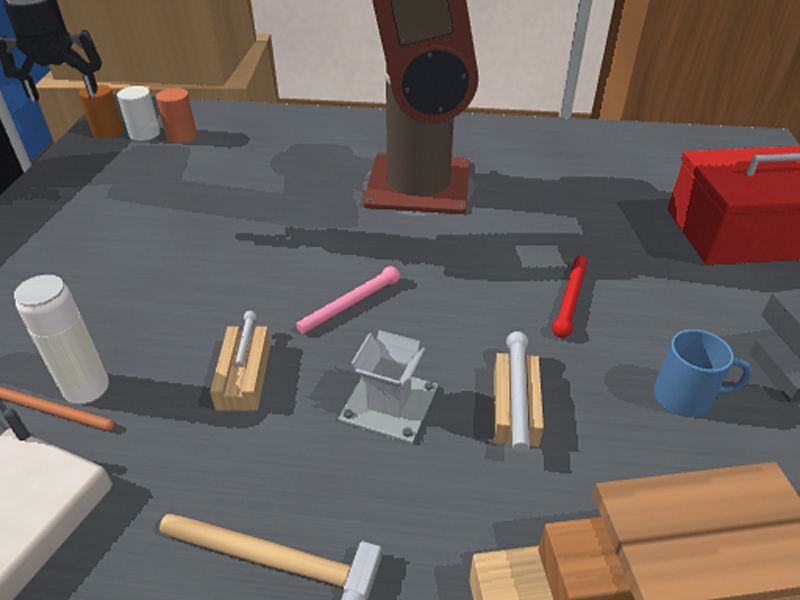

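The top picture (800 x 600) shows these candidates: steel long punch with ball (288,317), red punch (237,366), pink punch (440,438) and the small steel punch (587,326). The one at (288,317) fits: it is steel, long, lies in a rest, and its ball faces the robot. The socket is at about (418,240).

```bash
cat > m.py <<'E'
from h import *
out=[]
for n,(bx,by),roi in (("top",(184,203),(165,202,110,215)),("scene",(330,218),(318,342,208,290))):
    f=np.load(n+".npz");p,d=f["p"],f["d"];c=cal(n);W=cloud(n,d,c);K,o,Q,_=c
    hsv=cv2.cvtColor(p,cv2.COLOR_RGB2HSV)
    m=np.zeros((384,512),np.uint8);x0,x1,y0,y1=roi
    m[y0:y1,x0:x1]=((hsv[...,1]<50)&(hsv[...,2]>110)&(W[...,2]>20))[y0:y1,x0:x1]
    N,l,st,ce=cv2.connectedComponentsWithStats(m);k=1+np.argmax(st[1:,4]);m=(l==k).astype(np.uint8)
    print(n,"punch mask",st[k])
    # ball: circle = max of distance transform
    dt=cv2.distanceTransform(cv2.copyMakeBorder(m,1,1,1,1,0),cv2.DIST_L2,5)[1:-1,1:-1];v,u=np.unravel_index(dt.argmax(),dt.shape)
    near=np.argwhere(dt>dt.max()-.6);v,u=near.mean(0)
    ray=lambda u,v,z:(lambda r:o+r*(z-o[2])/r[2])(Q@np.array([(u-K[0,2])/K[0,0],-(v-K[1,2])/K[1,1],-1]))
    print(" ball px",u,v,"r",dt.max(),"-> z41",ray(u,v,41).round(1))
    # shank axis by line fit of mask points, away from the ball
    q=np.argwhere(m>0)[:,::-1].astype(np.float32);q=q[np.hypot(*(q-[u,v]).T)>2*dt.max()]
    l=cv2.fitLine(q,cv2.DIST_L2,0,.01,.01).ravel();t=((q-l[2:])@l[:2])
    e=[ray(*(l[2:]+l[:2]*a),41) for a in (t.min(),t.max())]
    print(" axis ends",[x.round(1) for x in e], "yaw",np.degrees(np.arctan2(*(e[1]-e[0])[1::-1])))
    S=W[(W[...,2]>85)&(W[...,2]<112)&(np.hypot(W[...,0]-560,W[...,1]+5)<90)]
    print(" rim pts",len(S),S.min(0).round(1),S.max(0).round(1),"rect",cv2.minAreaRect(S[:,:2].astype(np.float32)))
    B=W[(abs(W[...,2]-8)<4)&(np.hypot(W[...,0]-560,W[...,1]+5)<100)&(hsv[...,2]>120)]
    if len(B):print(" base",len(B),cv2.minAreaRect(B[:,:2].astype(np.float32)))
f=np.load("top.npz");W=cloud("top",f["d"])
print("ball surf",W[203,184],"foot",W[122,186],"bench",W[300,150],"sockfloor",W[152,268])
cv2.imwrite("pics/crop.png",cv2.resize(f["p"][100:230,150:310,::-1],(736,598),interpolation=cv2.INTER_CUBIC))
E
python3 m.py
```

```text
top punch mask [177 117  15  94 976]
 ball px 183.5 202.5 r 7.0 -> z41 [491.5 191.7  41. ]
 axis ends [array([520.8, 190.7,  41. ]), array([682.6, 193. ,  41. ])] yaw 0.7962784386403868
 rim pts 722 [549.6 -31.8  85. ] [641.1  58.7 105.1] rect ((596.4744262695312, 13.736156463623047), (81.09574127197266, 82.33822631835938), 75.80235290527344)
 base 967 ((585.2255859375, 13.202888488769531), (110.28255462646484, 133.5536346435547), 2.167623996734619)
scene punch mask [324 212  15  77 819]
 ball px 331.9130434782609 259.7826086956522 r 6.3968997 -> z41 [614.5 193.4  41. ]
 axis ends [array([469.8, 192.4,  41. ]), array([686.3, 194.2,  41. ])] yaw 0.4900124294792186
 rim pts 579 [552.5 -30.3  85.1] [642.   61.1 103.6] rect ((596.177001953125, 15.482673645019531), (81.5594253540039, 83.05892181396484), 76.47174835205078)
 base 1002 ((596.8792114257812, 15.310684204101562), (111.97947692871094, 112.05406188964844), 76.88872528076172)
ball surf [488.80162622 188.148822    54.33444442] foot [666.6317236 187.7952708  55.1280767] bench [283.98019066 267.16499469   0.30068907] sockfloor [609.0896264    9.17975015   9.61976829]
```

View pics/crop.png

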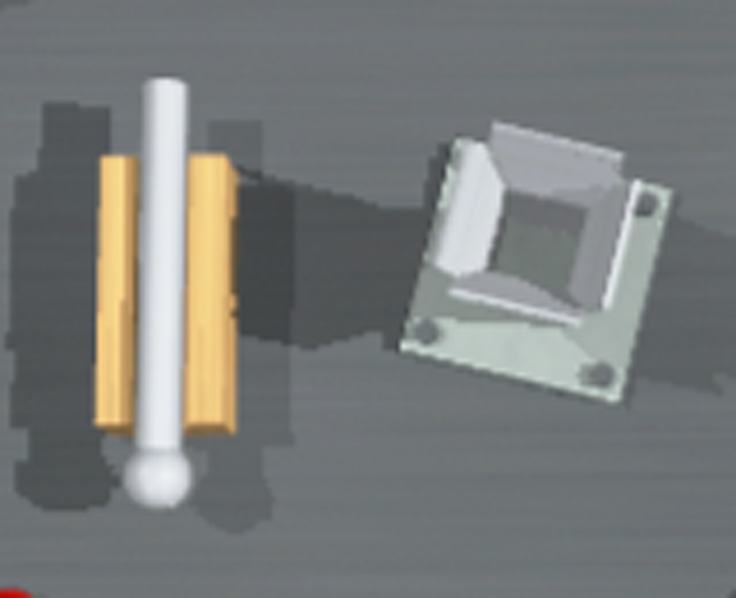

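The crop shows the all-steel punch in its rest, ball at crop (158,478), and the square flared socket at (545,235), so this is the one meant. Both views agree on ball ≈ (491,192.5,41), axis along x (foot at +x) and socket ≈ (596.5,14.5). The sizes check out (base 112, rim ~81).

Call:
servo_tool --claw '[75, 75, 75, 75, 75, 75, 75, 75, 75, 75, 75, 75, 75, 75, 75, 75, 75, 75, 75, 75]' --dp '[[0, 0, 0], [0, 0, 0], [16.7, -43.7, 0], [16.7, -43.7, 0], [16.7, -43.7, 0], [16.7, -43.7, 0], [16.7, -43.7, 0], [16.7, -43.7, 0], [16.7, -43.7, 0], [16.7, -43.7, 0], [16.7, -43.7, 0], [16.7, -43.7, 0], [16.7, -43.7, 0], [16.7, -43.7, 0], [16.7, -43.7, 0], [16.7, -43.7, 0], [16.7, -43.7, 0], [16.7, -43.7, 0], [16.7, -43.7, 0], [16.7, -43.7, 0]]' --dr '[[0, 0, 8.6], [0, 0, 8.6], [0, 0, 0], [0, 0, 0], [0, 0, 0], [0, 0, 0], [0, 0, 0], [0, 0, 0], [0, 0, 0], [0, 0, 0], [0, 0, 0], [0, 0, 0], [0, 0, 0], [0, 0, 0], [0, 0, 0], [0, 0, 0], [0, 0, 0], [0, 0, 0], [0, 0, 0], [0, 0, 0]]'

```text
time_s: 2.6
tcp_pos: [483.9, 195.3, 230.9]
ee_rot: [1.0, 0.004, -0.0, 0.0]
force: [0.8, -0.2, 0.3]
width: 75.1
grip_force: 0.0
```

```bash
python3 - <<'E'
from h import *
s=sensors.observe();c=cal("wrist");p,d=optics.capture("wrist");np.savez("w1.npz",p=p,d=d)
print(s["tcp_pos"],s["joint_positions"],c[1]);W=cloud("wrist",d,c)
cv2.imwrite("pics/w1.png",p[...,::-1])
m=(abs(W[...,0]-490)<40)&(abs(W[...,1]-192)<40)&(W[...,2]>30)&(W[...,2]<65)
hsv=cv2.cvtColor(p,cv2.COLOR_RGB2HSV);m&=(hsv[...,1]<50)
P=W[m];b=P[P[:,0]<500]
# sphere centre by least squares
A=np.c_[2*b,np.ones(len(b))];x=np.linalg.lstsq(A,(b**2).sum(1),rcond=None)[0];print(len(b),x[:3],np.sqrt(x[3]+x[:3]@x[:3]),P.min(0),P.max(0))
S=W[(hsv[...,1]<50)&(W[...,2]>45)&(W[...,2]<60)&(W[...,0]>515)&(abs(W[...,1]-192)<14)]
print(len(S), [S[(abs(S[:,0]-a)<8),1].mean() for a in (530,560,600)])
E
```

```text
[483.85060822 195.2914092  230.91052007] [ 2.32500548e-01 -2.69942057e-02  1.79318273e+00 -1.46497740e-04
  1.37590125e+00  1.79438824e+00] [548.80394308 195.79345385 374.77843018]
584 [490.18336892 191.06252877  42.65500681] 15.53849446033638 [474.89360212 161.5299923   30.00997403] [529.99348899 205.96935969  59.54422068]
2958 [np.float64(191.46662946507467), np.float64(191.7193927578722), np.float64(192.29809419634478)]
```

View pics/w1.png

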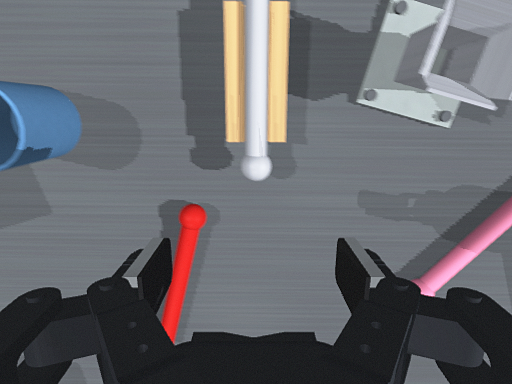

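The wrist view shows the ball at (256,168), both pads clear of everything, and the red punch clear to the left. The ball fit gives (490.3,191.3), consistent with the other views. Descending.

Call:
servo_tool --claw '[75, 75, 75, 75, 75, 75, 75, 75, 75, 75]' --dp '[[6.5, 4, 30], [0, 0, 40], [0, 0, 40], [0, 0, 35], [0, 0, 25], [0, 0, 20], [0, 0, 15], [0, 0, 12], [0, 0, 0], [0, 0, 0]]' --dr '[[0, 0, 0], [0, 0, 0], [0, 0, 0], [0, 0, 0], [0, 0, 0], [0, 0, 0], [0, 0, 0], [0, 0, 0], [0, 0, 0], [0, 0, 0]]'

```text
time_s: 3.9
tcp_pos: [490.9, 189.9, 14.9]
ee_rot: [1.0, 0.004, 0.001, -0.0]
force: [0.1, -0.3, -0.3]
width: 75.0
grip_force: 0.0
```

Call:
servo_tool --claw '[75, 28, 28, 28, 28, 28, 28, 28, 28]' --dp '[[0, -1.4, 1], [0, 0, 0], [0, 0, 0], [0, 0, 0], [0, 0, 0], [0, 0, 0], [0, 0, 0], [0, 0, 0], [0, 0, 0]]' --dr '[[0, 0, 0], [0, 0, 0], [0, 0, 0], [0, 0, 0], [0, 0, 0], [0, 0, 0], [0, 0, 0], [0, 0, 0], [0, 0, 0]]' --force 110

```text
time_s: 5.03
tcp_pos: [490.4, 191.3, 13.7]
ee_rot: [1.0, 0.004, 0.0, -0.0]
force: [-2.5, -0.8, 5.9]
width: 29.6
grip_force: 65.3
```

Call:
servo_tool --claw '[0, 0, 0, 0]' --dp '[[0, 0, 0], [0, 0, 0], [0, 0, 0], [0, 0, 0]]' --dr '[[0, 0, 0], [0, 0, 0], [0, 0, 0], [0, 0, 0]]' --force 110

```text
time_s: 5.52
tcp_pos: [490.4, 191.3, 13.8]
ee_rot: [1.0, 0.004, 0.0, -0.0]
force: [-2.2, -0.2, 6.4]
width: 28.4
grip_force: 107.7
```

```bash
python3 - <<'E'
from h import *
s=sensors.observe();p,d=optics.capture("scene");print(s["width"],s["grip_force"])
cv2.imwrite("pics/s2.png",cv2.resize(p[170:300,270:440,::-1],(765,585),interpolation=cv2.INTER_CUBIC))
E
```

```text
28.35006198618916 107.70923495292664
```

View pics/s2.png

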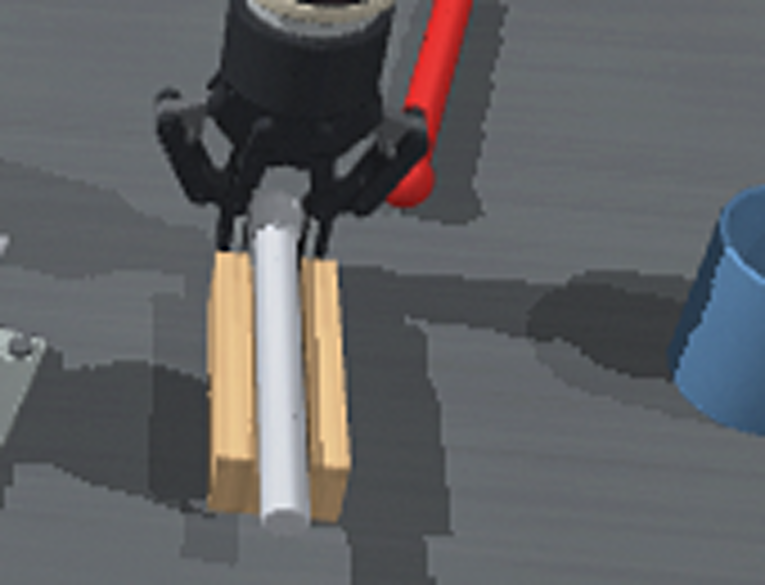

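The ball, at crop (275,210), is between the pads and the shank is still in the groove. Lifting gently.

Call:
servo_tool --claw '[0, 0, 0, 0, 0, 0, 0, 0, 0, 0, 0, 0, 0, 0, 0, 0, 0, 0]' --dp '[[0, 0, -3], [0, 0, -6], [0, 0, -10], [0, 0, -15], [0, 0, -20], [0, 0, -25], [0, 0, -25], [0, 0, -25], [0, 0, -25], [0, 0, -25], [0, 0, -25], [0, 0, -25], [0, 0, -25], [0, 0, -20], [0, 0, -15], [0, 0, -8], [0, 0, -3], [0, 0, 0]]' --dr '[[0, 0, 0], [0, 0, 0], [0, 0, 0], [0, 0, 0], [0, 0, 0], [0, 0, 0], [0, 0, 0], [0, 0, 0], [0, 0, 0], [0, 0, 0], [0, 0, 0], [0, 0, 0], [0, 0, 0], [0, 0, 0], [0, 0, 0], [0, 0, 0], [0, 0, 0], [0, 0, 0]]'

```text
time_s: 7.82
tcp_pos: [490.0, 191.1, 312.7]
ee_rot: [1.0, 0.004, -0.001, 0.0]
force: [0.6, 0.2, -6.5]
width: 28.5
grip_force: 108.7
```

Call:
servo_tool --claw '[0, 0, 0, 0, 0]' --dp '[[0, 0, 0], [0, 0, 0], [0, 0, 0], [0, 0, 0], [0, 0, 0]]' --dr '[[0, 0, 0], [0, 0, 0], [0, 0, 0], [0, 0, 0], [0, 0, 0]]' --force 80

```text
time_s: 8.45
tcp_pos: [490.3, 191.2, 313.3]
ee_rot: [1.0, 0.004, 0.0, 0.0]
force: [-0.4, -0.5, -7.2]
width: 28.3
grip_force: 108.7
```

Call:
servo_tool --claw '[0, 0, 0, 0, 0, 0]' --dp '[[0, 0, 0], [0, 0, 0], [0, 0, 0], [0, 0, 0], [0, 0, 0], [0, 0, 0]]' --dr '[[0, 0, 0], [0, 0, 0], [0, 0, 0], [0, 0, 0], [0, 0, 0], [0, 0, 0]]' --force 60

```text
time_s: 9.2
tcp_pos: [490.3, 191.2, 313.3]
ee_rot: [1.0, 0.004, -0.0, -0.0]
force: [0.2, -0.5, -6.3]
width: 28.6
grip_force: 108.7
```

```bash
cat > hang.py <<'E'
import sys
from h import *
s=sensors.observe();t=s["tcp_pos"];print(t.round(1),s["width"],s["grip_force"],s["force"].round(1),s["ft_torque"].round(2))
c=cal("scene");p,d=optics.capture("scene");W=cloud("scene",d,c);hsv=cv2.cvtColor(p,cv2.COLOR_RGB2HSV)
m=(hsv[...,1]<50)&(hsv[...,2]>110)&(np.linalg.norm(W-(t+[0,0,27]),axis=-1)<240)&(W[...,2]>105)&(W[...,2]<t[2]+50)&(abs(W[...,1]-t[1])<60)
N,l,st,ce=cv2.connectedComponentsWithStats(m.astype(np.uint8));k=1+np.argmax(st[1:,4]);P=W[l==k]
print("n",len(P),P.min(0).round(0),P.max(0).round(0))
a=np.linalg.svd(P-P.mean(0))[2][0];a*=np.sign(a[2]);print("axis",a.round(3),"tilt",np.degrees(np.arccos(a[2])),"mean",P.mean(0).round(1))
if len(sys.argv)>1: cv2.imwrite(f"pics/{sys.argv[1]}.png",p[...,::-1])
E
python3 hang.py
```

```text
[490.3 191.2 313.3] 28.610011701773587 108.72107148170471 [ 0.2 -0.5 -6.3] [-0.04  0.47 -0.04]
n 1103 [487. 182. 313.] [683. 213. 357.]
axis [-0.994  0.012  0.11 ] tilt 83.71099550372219 mean [593.4 192.3 338.1]
```

Still level. The grip reading ignores the lower force, so I'll change the claw value slightly along with it.

Call:
servo_tool --claw '[20, 20, 20]' --dp '[[0, 0, 0], [0, 0, 0], [0, 0, 0]]' --dr '[[0, 0, 0], [0, 0, 0], [0, 0, 0]]' --force 80

```text
time_s: 9.62
tcp_pos: [490.3, 191.2, 313.3]
ee_rot: [1.0, 0.004, 0.0, -0.0]
force: [0.0, 0.7, -6.6]
width: 28.4
grip_force: 108.7
```

Call:
servo_tool --claw '[27, 27, 27, 27]' --dp '[[0, 0, 0], [0, 0, 0], [0, 0, 0], [0, 0, 0]]' --dr '[[0, 0, 0], [0, 0, 0], [0, 0, 0], [0, 0, 0]]' --force 80

```text
time_s: 10.12
tcp_pos: [490.3, 191.2, 313.3]
ee_rot: [1.0, 0.004, 0.0, -0.0]
force: [0.1, 0.4, -7.2]
width: 28.4
grip_force: 108.7
```

Call:
servo_tool --claw '[28, 28, 28, 28]' --dp '[[0, 0, 0], [0, 0, 0], [0, 0, 0], [0, 0, 0]]' --dr '[[0, 0, 0], [0, 0, 0], [0, 0, 0], [0, 0, 0]]' --force 60

```text
time_s: 10.62
tcp_pos: [490.3, 191.2, 313.3]
ee_rot: [1.0, 0.004, 0.0, -0.0]
force: [-0.4, -0.2, -5.9]
width: 28.6
grip_force: 107.0
```

Call:
servo_tool --claw '[28.6, 28.6, 28.6]' --dp '[[0, 0, 0], [0, 0, 0], [0, 0, 0]]' --dr '[[0, 0, 0], [0, 0, 0], [0, 0, 0]]' --force 60

```text
time_s: 11.0
tcp_pos: [490.3, 191.2, 313.3]
ee_rot: [1.0, 0.004, 0.0, 0.0]
force: [-1.3, -1.1, -6.9]
width: 29.0
grip_force: 79.4
```

Call:
servo_tool --claw '[29.2, 29.2, 29.2]' --dp '[[0, 0, 0], [0, 0, 0], [0, 0, 0]]' --dr '[[0, 0, 0], [0, 0, 0], [0, 0, 0]]' --force 60

```text
time_s: 11.38
tcp_pos: [490.5, 191.2, 313.3]
ee_rot: [1.0, 0.004, 0.0, 0.0]
force: [1.4, 0.1, -6.5]
width: 29.7
grip_force: 56.5
```

Call:
servo_tool --claw '[29.6, 29.6, 29.6, 29.6]' --dp '[[0, 0, 0], [0, 0, 0], [0, 0, 0], [0, 0, 0]]' --dr '[[0, 0, 0], [0, 0, 0], [0, 0, 0], [0, 0, 0]]' --force 60

```text
time_s: 11.88
tcp_pos: [490.3, 191.2, 313.3]
ee_rot: [1.0, 0.004, 0.0, 0.0]
force: [0.4, -0.2, -7.5]
width: 29.5
grip_force: 44.2
```

```bash
python3 hang.py
```

```text
[490.3 191.2 313.3] 29.504740119888538 44.22665297985077 [ 0.4 -0.2 -7.5] [ 0.04  0.15 -0.06]
n 929 [499. 181. 153.] [544. 204. 328.]
axis [-0.206  0.002  0.979] tilt 11.892009863127347 mean [520.7 191.6 242.4]
```

Swung to about 12° from plumb. Easing a little more.

Call:
servo_tool --claw '[30.0, 30.0, 30.0]' --dp '[[0, 0, 0], [0, 0, 0], [0, 0, 0]]' --dr '[[0, 0, 0], [0, 0, 0], [0, 0, 0]]' --force 60

```text
time_s: 12.3
tcp_pos: [490.3, 191.2, 313.3]
ee_rot: [1.0, 0.004, 0.0, 0.0]
force: [-0.1, -0.2, -6.1]
width: 30.3
grip_force: 32.9
```

Call:
servo_tool --claw '[30.2, 30.2, 30.2]' --dp '[[0, 0, 0], [0, 0, 0], [0, 0, 0]]' --dr '[[0, 0, 0], [0, 0, 0], [0, 0, 0]]' --force 60

```text
time_s: 12.68
tcp_pos: [490.3, 191.2, 313.3]
ee_rot: [1.0, 0.004, 0.0, -0.0]
force: [-0.4, -0.2, -6.1]
width: 30.0
grip_force: 27.7
```

```bash
python3 hang.py
```

```text
[490.3 191.2 313.3] 29.995012435845187 27.678323686122894 [-0.4 -0.2 -6.1] [ 0.01  0.1  -0.01]
n 921 [501. 181. 151.] [541. 204. 327.]
axis [-0.194  0.003  0.981] tilt 11.212864848714906 mean [519.6 191.7 241.7]
```

Call:
servo_tool --claw '[30.6, 30.6, 30.6, 30.6]' --dp '[[0, 0, 0], [0, 0, 0], [0, 0, 0], [0, 0, 0]]' --dr '[[0, 0, 0], [0, 0, 0], [0, 0, 0], [0, 0, 0]]' --force 60

```text
time_s: 13.22
tcp_pos: [490.3, 191.2, 313.3]
ee_rot: [1.0, 0.004, -0.0, 0.0]
force: [0.3, -0.5, -6.6]
width: 30.9
grip_force: 18.0
```

```bash
python3 hang.py s3
```

```text
[490.3 191.2 313.3] 30.88891865655883 18.022469580173492 [ 0.3 -0.5 -6.6] [ 0.02 -0.02 -0.  ]
n 824 [494. 181. 147.] [520. 203. 325.]
axis [-0.08   0.008  0.997] tilt 4.610600996307952 mean [508.7 191.3 237.7]
```

View pics/s3.png

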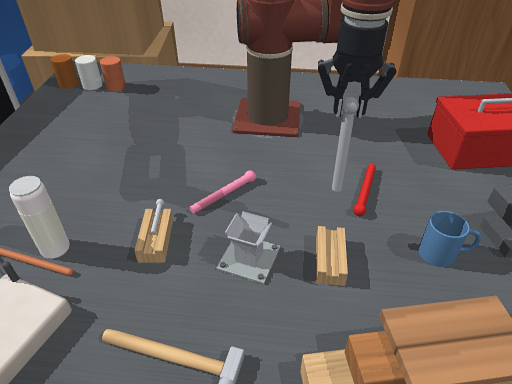

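The scene shows the punch hanging from the gripper at (345,150), 4.6° off plumb. Tightening and tilting the tool to make it plumb.

Call:
servo_tool --claw '[29.5, 28.5, 28, 28, 28, 28, 28]' --dp '[[0, 0, 0], [0, 0, 0], [0, 0, 0], [0, 0, -8], [0, 0, -5], [0, 0, 0], [0, 0, 0]]' --dr '[[0, 0, 0], [0, 0, 0], [0, 0, 0], [0, -2, 0], [0, -2.5, 0], [0, 0, 0], [0, 0, 0]]' --force 110

```text
time_s: 14.15
tcp_pos: [490.5, 191.2, 326.0]
ee_rot: [0.999, 0.004, -0.039, 0.0]
force: [-1.3, -0.3, -6.5]
width: 29.1
grip_force: 61.4
```

```bash
python3 hang.py
```

```text
[490.5 191.2 326. ] 29.112879224270515 61.42716407775879 [-1.3 -0.3 -6.5] [ 0.05 -0.09  0.03]
n 816 [495. 181. 158.] [516. 203. 336.]
axis [-0.041  0.008  0.999] tilt 2.392895939879979 mean [506.7 191.1 248.9]
```

Call:
servo_tool --claw '[28, 28, 28, 28, 28, 28, 28, 28, 28, 28, 28, 28, 28, 28, 28, 28, 28, 28]' --dp '[[2, 4, 0], [4, 8, 0], [6, 12, -1], [7, 13, -1], [7, 13, -1], [7, 13, -1], [7, 13, -1], [7, 13, -1], [7, 13, -1], [7, 13, -1], [7, 13, 0], [7, 13, 0], [7, 13, 0], [6, 12, 0], [4, 8, 0], [2, 3, 0], [0, 0, 0], [0, 0, 0]]' --dr '[[0, 0, 0], [0, 0, 0], [0, 0, 0], [0, 0, 0], [0, 0, 0], [0, 0, 0], [0, 0, 0], [0, 0, 0], [0, 0, 0], [0, 0, 0], [0, 0, 0], [0, 0, 0], [0, 0, 0], [0, 0, 0], [0, 0, 0], [0, 0, 0], [0, 0, 0], [0, 0, 0]]'

```text
time_s: 16.45
tcp_pos: [586.2, 15.4, 327.0]
ee_rot: [0.999, 0.005, -0.039, 0.0]
force: [0.2, -0.1, -7.1]
width: 29.1
grip_force: 61.4
```

```bash
python3 hang.py s4
```

```text
[586.2  15.4 327. ] 29.14483049255156 61.43688082695007 [ 0.2 -0.1 -7.1] [ 0.01 -0.08  0.01]
n 858 [589.   5. 159.] [610.  27. 337.]
axis [-0.042  0.005  0.999] tilt 2.435257528365342 mean [602.2  17.1 251.5]
```

View pics/s4.png

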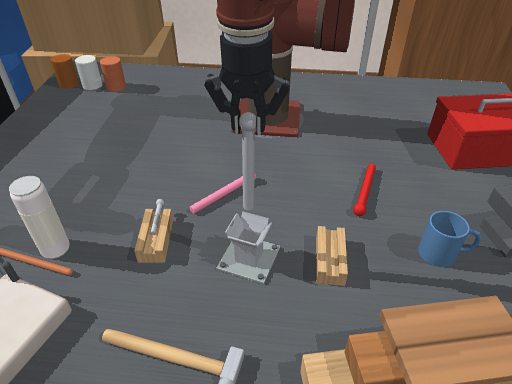

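The foot, at (249,208), hangs over the socket mouth at (248,230). Numerically the foot is ≈ (596.5,15), matching the socket. Lowering.

Call:
servo_tool --claw '[28, 28, 28, 28, 28, 28, 28, 28, 28, 28, 28, 28, 28]' --dp '[[0.8, 0, 10], [0.8, 0, 10], [0.8, 0, 10], [0.8, 0, 10], [0.8, 0, 10], [0.8, 0, 10], [0.8, 0, 10], [0.8, 0, 10], [0.8, 0, 10], [0.8, 0, 10], [0.8, 0, 10], [0.4, 0, 5], [0, 0, 0]]' --dr '[[0, 0, 0], [0, 0, 0], [0, 0, 0], [0, 0, 0], [0, 0, 0], [0, 0, 0], [0, 0, 0], [0, 0, 0], [0, 0, 0], [0, 0, 0], [0, 0, 0], [0, 0, 0], [0, 0, 0]]'

```text
time_s: 18.12
tcp_pos: [586.2, 15.1, 211.0]
ee_rot: [0.999, 0.004, -0.04, 0.0]
force: [0.3, 1.0, -6.9]
width: 29.2
grip_force: 61.5
```

Call:
servo_tool --claw '[28, 28, 28, 28, 28, 28]' --dp '[[0.5, 0, 6], [0.5, 0, 6], [0.4, 0, 5], [0.3, 0, 4], [0.2, 0, 3], [0, 0, 0]]' --dr '[[0, 0, 0], [0, 0, 0], [0, 0, 0], [0, 0, 0], [0, 0, 0], [0, 0, 0]]'

```text
time_s: 18.88
tcp_pos: [586.3, 15.0, 187.2]
ee_rot: [0.999, 0.004, -0.04, 0.0]
force: [0.5, -0.3, -6.2]
width: 29.4
grip_force: 61.5
```

Call:
servo_tool --claw '[28, 28, 28, 28, 28]' --dp '[[0.2, 0, 2], [0.2, 0, 2], [0.2, 0, 2], [0.2, 0, 2], [0, 0, 0]]' --dr '[[0, 0, 0], [0, 0, 0], [0, 0, 0], [0, 0, 0], [0, 0, 0]]'

```text
time_s: 19.5
tcp_pos: [586.5, 15.0, 179.1]
ee_rot: [0.999, 0.004, -0.04, 0.0]
force: [0.1, 0.2, -7.0]
width: 29.1
grip_force: 61.5
```

Call:
servo_tool --claw '[28, 28, 28]' --dp '[[0.1, 0, 1.5], [0.1, 0, 1.5], [0, 0, 0]]' --dr '[[0, 0, 0], [0, 0, 0], [0, 0, 0]]'

```text
time_s: 19.88
tcp_pos: [586.8, 15.0, 176.6]
ee_rot: [0.999, 0.004, -0.039, 0.0]
force: [-0.5, 0.4, -4.7]
width: 29.1
grip_force: 61.7
```

Call:
servo_tool --claw '[28, 29.5, 30.5, 31.5, 32.5, 34, 37, 42, 50, 60, 70, 80, 80, 80]' --dp '[[0, 0, 1], [0, 0, 0], [0, 0, 0], [0, 0, 0], [0, 0, 0], [0, 0, 0], [0, 0, 0], [0, 0, 0], [0, 0, 0], [0, 0, 0], [0, 0, 0], [0, 0, 0], [0, 0, 0], [0, 0, 0]]' --dr '[[0, 0, 0], [0, 0, 0], [0, 0, 0], [0, 0, 0], [0, 0, 0], [0, 0, 0], [0, 0, 0], [0, 0, 0], [0, 0, 0], [0, 0, 0], [0, 0, 0], [0, 0, 0], [0, 0, 0], [0, 0, 0]]'

```text
time_s: 21.62
tcp_pos: [586.5, 15.0, 175.4]
ee_rot: [0.999, 0.004, -0.039, 0.0]
force: [-0.6, 0.1, 0.2]
width: 79.9
grip_force: 0.0
```

```bash
python3 hang.py s5
```

```text
[586.5  15.  175.4] 79.9061548604532 0.0 [-0.6  0.1  0.2] [-0.   -0.02  0.02]
n 494 [589.   5. 105.] [613.  32. 216.]
axis [-0.019  0.011  1.   ] tilt 1.2589903656359749 mean [604.   18.8 167.5]
```

View pics/s5.png

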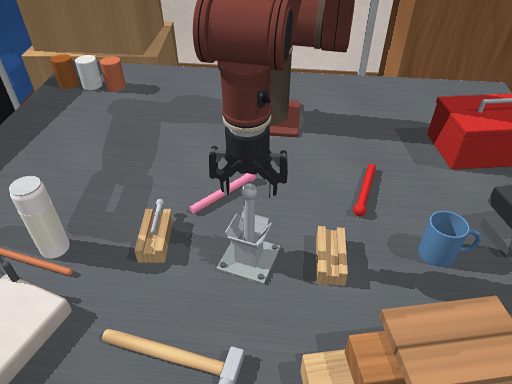

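The punch stands almost plumb in the socket with its ball at (249,190), and the fingers are open and clear on either side. Withdrawing upward.

Call:
servo_tool --claw '[80, 80, 80, 80, 80, 80, 80, 80, 80, 80, 80, 80]' --dp '[[0.5, 0, -5], [0, 0, -10], [0, 0, -15], [0, 0, -15], [0, 0, -20], [0, 0, -20], [0, 0, -20], [0, 0, -20], [0, 0, -15], [0, 0, 0], [0, 0, 0], [0, 0, 0]]' --dr '[[0, 0, 0], [0, 0, 0], [0, 0, 0], [0, 0, 0], [0, 0, 0], [0, 0, 0], [0, 0, 0], [0, 0, 0], [0, 0, 0], [0, 0, 0], [0, 0, 0], [0, 0, 0]]'

```text
time_s: 23.18
tcp_pos: [597.5, 15.2, 313.7]
ee_rot: [0.999, 0.004, -0.04, 0.0]
force: [0.4, 0.1, -0.1]
width: 80.2
grip_force: 0.0
```

```bash
python3 - <<'E'
from h import *
p,d=optics.capture("scene");W=cloud("scene",d);hsv=cv2.cvtColor(p,cv2.COLOR_RGB2HSV)
m=(hsv[...,1]<50)&(hsv[...,2]>110)&(W[...,2]>108)&(W[...,2]<235)&(np.hypot(W[...,0]-596,W[...,1]-14)<75);P=W[m]
a=np.linalg.svd(P-P.mean(0))[2][0];print(len(P),P.min(0),P.max(0),a,sensors.observe()["tcp_pos"])
E
```

```text
496 [589.79068059   2.74973058 108.003442  ] [614.73857479  31.89619746 214.71389515] [ 0.02454027 -0.00731357 -0.99967209] [597.57016959  15.13532274 313.85956105]
```

```bash
python3 -c "
from rig import robot; print(robot.job_done())"
```

```text
the job is handed in; nothing more can be done
None
```

The long punch is standing released in the steel socket, ball on top and about 1.5° off plumb; I didn't touch the short punch, and the job was handed in at about 23 s (no verdict was returned).

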